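# Clear the sippy cup from the lamp's lever and flip the night lamp on

### The arm

A 6-joint arm with a two-finger parallel gripper is mounted at the origin on the work surface. World frame = base frame: x ahead of the robot, y to its left, z up, the work surface at z = 0. Lengths are in m, angles in rad, forces in N, time in s.
With the tool pointing down it reaches from about 0.35 to 0.85 m from the base axis. Payload 8.1 kg.
Tool frame: the origin (TCP) lies at the very end of the fingers, on their centre line; the grasp point (between the pads) lies r.hold_point_z behind it (r.hold_point_z is the distance from the TCP to the grasp point, in m); z points along the fingers, y is the line along which they close (so a half turn about z gives the same grasp; the last joint's range is limited). The gripper opens to 85 mm and grips with 20 to 120 N. Pads are 22 mm wide; open, the fingers measure 114 mm over their backs; the gripper's body (76 mm by 85 mm) begins 54 mm behind the grasp point. The pads swing forward as they close: fully open they stand 13 mm farther back than shut.
Start: joints at [-1.314, 0.13, 1.488, -0, 1.523, -0.085], TCP at [0.201, -0.565, 0.231] pointing down, gripper open.
Joint ranges: [-2.96, 2.96], [-0.89, 2.26], [0.02, 2.5], [-1.34, 4.48], [0, 2.73], [-2.66, 2.66]. Speed limits (rad/s): [2.39, 2.39, 2.79, 3.14, 3.14, 3.14].

### API

Orientations are given as a unit quaternion [x, y, z, w].
In Python, from workcell import r, eyes, job gives the robot as it stands.
- The arm moves only by the shell command python3 -m jog 'ROWS' [FORCE]. ROWS is JSON, a list of rows, each an object of numbers: "dx", "dy", "dz": the shift along the tool's x, y, z in mm; "turn": the turn about the tool's z in degrees; "gripper": the opening, from -1 (shut) to 1 (fully open), so that 0 is half open. A call has exactly 10 rows; each row is the pose to reach, as a shift and turn from the pose commanded when the call began, along the tool's axes at that moment; what a row does not reach only later rows make up. A row lasts 1/12 s, in which the tool goes at most 41.7 mm and 7.16 degrees, less where a joint would pass 70% of its speed; a pose out of reach is approached as far as the arm can. A call with a gripper value outside its range is refused whole. The fingers move at their own pace and stop on an object; FORCE is the grip in N (left out, the last holds). Time passes only in rows, so rows that repeat a pose let the fingers close, or fill a call up. It gives the time, the measured TCP pose, the force, the opening and the grip force at its end, in the units of the state.
- r.get_obs(): the state, without advancing time (a new reading comes with each control period).
- eyes.capture(name): name is "scene" or "top" or "wrist"; returns the picture (400x640x3 uint8, blue, green, red); there is no depth.
- eyes.camera_model(name): a dict with "vertical_fov" (degrees; the focal length in pixels is half the picture's height over the tangent of half this angle, whatever the lens; pixels are square), "cx", "cy" (the principal point, pixels), "dist_coeffs" ([k1, k2, p1, p2, k3] as OpenCV has them; the pictures are not rectified), "rvec" (rotation vector, rad) and "tvec" (3), from world to camera coordinates, as OpenCV has them. Camera axes: x right, y down, z forward; pixel columns grow to the right and rows downward; lengths in m; the calibration is good to about 2 mm. A picture is of the moment at which its call begins: read the wrist's pose just before it. camera_model takes no time and is no camera call; for the wrist camera it gives the pose at the moment of the call.
- job.finish_job(): hands the job in; it is judged then, once.
Trained networks look in the newest picture that a camera, given by its name, has taken for a name from the list of things; names that differ only in an ending like _2 or _b are one class to them, and where a whole thing is asked for, a point or a joint stands for the part that bears it (a point fixed in the world has none). Each returns a list of dicts, best first, with "confidence" (0 to 1); they miss things now and then, are a little off and sometimes report something else, mostly with a low value. They report only what shows in the picture. A call takes as long as a camera call. They do not tell look-alikes from the thing itself.
- eyes.recognise(query, camera): "location" ([column, row] in pixels, amid what is visible of it).
- eyes.cut_out(query, camera): "region" (400x640 bool, what is visible of it) and "location" ([column, row] in pixels, amid what is visible of it).
The state is a dict: "time": time; "qpos": joint angles; "qd": joint speeds; "joint_efforts": joint torques, N m; "position": TCP position; "tool_rot": TCP orientation; "contact_force": force on the tool from outside, world axes, zero at the start; "wrist_torque": the same for the moment, N m; "grip_width": opening from 0.0 (shut) to 1.0 (fully open); "gripper_force": force on a finger pad.
Only numpy, scipy, OpenCV 4.12 (cv2) and the standard library are available. Lean on these libraries where they do the work, as an engineer would, in place of code of your own. Each camera call takes 0.05 s, during which the arm holds its last target. There are 200 camera calls.

### The job

The sippy cup is parked in the way of the night lamp's toggle lever. With the fingertips only, push the cup along the stool top, upright and without pinching or lifting it, until there is a free gap of at least 5 cm between it and the grey switch block. Then push the red-knobbed lever over past its centre so that it snaps across to the yellow-dot side and stays there; leave the elephant, the teether and the hairbrush where they stand.

Things in the scene. Friction and masses are not known exactly. Their poses are not given: they have to be found in the camera images.
- stool_top (a point): centre of the top face of a small folding beech stool that stands fixed on the platform. The top is 340 mm along its own x and 440 mm along its own y, 160 mm above the work surface; its x points roughly away from the robot.
- switch (a point): centre of the top of the lamp's grey switch block (40 mm along x, 44 mm along y, 26 mm high), on the lever's hinge line, 26 mm above the stool top; the axes are the lamp's own, z up. The lever swings in the x-z plane: OFF leans to -x, ON to +x, where a yellow dot marks the block's top (+x, -y corner). The lamp is fixed to the stool. On the block's -y side is open stool top.
- dome (a point): top of the lamp's amber dome shade, 90 mm above the stool top, 135 mm to +y of the switch (lamp's axes); dome 96 mm in diameter, fixed. A white foot bar (44 mm wide, 16 mm high) joins the switch block to it.
- lever (a joint): angle of the toggle lever (rad): 0 is OFF (leaning 0.55 rad to the switch's -x, as it starts), 0.55 is upright, 1.1 is ON (leaning 0.55 rad to +x, the yellow-dot side). It snaps over centre: short of 0.55 it falls back to OFF, past it it snaps on by itself to ON. About 2 N at the knob starts it from OFF, less near the centre.
- lever_knob (a point): centre of the red ball knob, 15 mm in diameter, at the end of the lever, 62 mm from the hinge; the lever's rod is steel, 9 mm thick. Upright, the knob's centre stands 88 mm above the stool top; in OFF or ON 79 mm, and 32 mm to the side of the hinge.
- cup_center (a point): centre of the closed sippy cup, 40 mm above its underside: loose, upright round blue body 72 mm in diameter, white lid, 80 mm high (92 mm with the small spout), about 0.2 kg, slides easily when pushed low. It starts on the switch's +x side with its centre about 67 mm from the hinge. z is its own upright axis.
- elephant_center (a point): centre of a loose ceramic elephant figurine (bystander), 85 mm long, 45 mm wide, 70 mm high; the point is 35 mm above the stool top.
- teether_center (a point): centre of a loose green and yellow ring teether lying flat (bystander), 70 mm across, 15 mm high.
- brush_center (a point): middle of a loose steel baby hairbrush lying flat (bystander), 140 mm long along its own x, 30 mm wide, 20 mm high; the point is 16 mm above the stool top.
There are look-alikes about, which are no part of the job. Of the things that look like the part that bears cup_center, the smallest one is meant.

How it is judged:
On the way, in this order (a step that is already met when the one before it is completed fails the run):
1. the cup stands clear of the switch, upright on the stool, with the lever still off (horizontal distance between cup_center and switch above 0.105 m and angle between cup_center's own z axis and vertical below 0.1 rad and z of cup_center in the frame of stool_top above 0.035 m and value of joint lever below 0.25 rad), for 0.2 s.
2. the lever has snapped across to ON (value of joint lever above 1 rad), for 0.2 s.
At the end, for the whole second after the job is handed in: The lever rests at ON (over 1.0 rad); the cup stands upright on the stool with its centre at least 103 mm from the switch (5 cm gap); elephant, teether and hairbrush are within 20 mm of where they were (value of joint lever above 1 rad and horizontal distance between cup_center and switch above 0.103 m and angle between cup_center's own z axis and vertical below 0.1 rad and z of cup_center in the frame of stool_top between 0.035 and 0.046 m and distance of each of elephant_center, teether_center, brush_center from where it was at the start of the episode below 0.02 m); the robot touches nothing.
It fails at once if the cup is lifted off the stool (z of cup_center in the frame of stool_top above 0.055 m).
It fails at once if the cup is tipped (angle between cup_center's own z axis and vertical above 0.4 rad).
It fails at once if the cup falls off the stool (z of cup_center in the frame of stool_top below 0 m).
It fails at once if the elephant is disturbed (distance of elephant_center from where it was at the start of the episode above 0.02 m or angle between elephant_center's own z axis and vertical above 0.4 rad).
It fails at once if the teether or the hairbrush is disturbed (distance of any of teether_center, brush_center from where it was at the start of the episode above 0.02 m).
It also fails if it takes over 48 s, if anything falls off the work surface, if the arm or the gripper's body presses on something with over 40 N, if the wrist force passes 120 N, or if a joint passes its speed limit or range.

## Working session

There is one attempt and no reset: what is moved stays moved. The work goes in short steps, Python scripts to look and compute and a shell command to move; the robot and the scene stay as the last step left them, time stands still between calls to the robot, and variables do not carry over. Pictures are saved under pics/ and viewed, at most 10 in all, crops included, and the job is handed in when it is done.

```bash
mkdir -p pics; cat > h.py <<'E'
import numpy as np, cv2
from workcell import r, eyes, job
def K(m):
    f=200/np.tan(np.radians(m["vertical_fov"])/2)
    return np.array([[f,0,m["cx"]],[0,f,m["cy"]],[0,0,1.]])
def px2w(cam,px,z,m=None):
    m=m or eyes.camera_model(cam)
    u=cv2.undistortPoints(np.array([[px]],float),K(m),np.array(m["dist_coeffs"],float))[0,0]
    R=cv2.Rodrigues(np.array(m["rvec"],float))[0];t=np.array(m["tvec"],float).ravel()
    c=-R.T@t;d=R.T@np.array([u[0],u[1],1])
    return c+d*(z-c[2])/d[2]
def w2px(cam,P,m=None):
    m=m or eyes.camera_model(cam)
    return cv2.projectPoints(np.array(P,float).reshape(-1,1,3),np.array(m["rvec"],float),np.array(m["tvec"],float),K(m),np.array(m["dist_coeffs"],float))[0][:,0]
E
python3 - <<'E'
from h import *
for c in("scene","top"):
    im=eyes.capture(c);cv2.imwrite(f"pics/{c}0.png",im)
    for q,z in(("switch",.186),("lever_knob",.239),("cup_center",.2),("elephant_center",.195),("teether_center",.17),("brush_center",.176),("dome",.25)):
        for d in eyes.recognise(q,c): 
            if d["confidence"]>.2: print(c,q,np.round(d["location"]),round(d["confidence"],2),np.round(px2w(c,d["location"],z),3))
print(r.get_obs(), r.hold_point_z)
E
```

```text
scene switch [361. 208.] 0.94 [0.582 0.185 0.186]
scene lever_knob [339. 178.] 0.62 [0.571 0.116 0.239]
scene cup_center [260. 304.] 0.81 [0.929 0.173 0.2  ]
scene cup_center [314. 195.] 0.7 [0.615 0.075 0.2  ]
scene cup_center [424. 308.] 0.69 [0.783 0.411 0.2  ]
scene cup_center [354. 258.] 0.66 [0.743 0.253 0.2  ]
scene elephant_center [248. 194.] 0.56 [ 0.696 -0.062  0.195]
scene teether_center [360. 260.] 0.87 [0.715 0.253 0.17 ]
scene brush_center [325. 160.] 0.49 [ 0.43  -0.009  0.176]
scene dome [361. 207.] 0.58 [0.653 0.217 0.25 ]
top switch [279. 224.] 0.79 [0.582 0.197 0.186]
top switch [373. 299.] 0.64 [ 0.421 -0.016  0.186]
top lever_knob [323. 244.] 0.65 [0.539 0.094 0.239]
top cup_center [331. 207.] 0.93 [0.622 0.079 0.2  ]
top cup_center [328. 129.] 0.79 [0.802 0.089 0.2  ]
top cup_center [322. 245.] 0.29 [0.537 0.098 0.2  ]
top elephant_center [267. 175.] 0.7 [0.693 0.226 0.195]
top elephant_center [395. 174.] 0.6 [ 0.7   -0.064  0.195]
top teether_center [258. 171.] 0.74 [0.708 0.253 0.17 ]
top brush_center [372. 299.] 0.75 [ 0.422 -0.015  0.176]
top dome [284. 223.
[... 161 characters left out ...]
2e+00,  1.30392883e-01,  1.48817420e+00, -1.23482145e-05,
        1.52302113e+00, -8.53826782e-02]), 'qd': array([ 1.11187321e-03, -1.20933896e-03, -6.32986448e-04, -1.29120657e-03,
        6.70176926e-05,  1.49405729e-03]), 'joint_efforts': array([ 1.35084378e-03, -5.69251800e+01, -5.00836658e+01, -1.09415559e-06,
        9.60730576e-04, -9.94257732e-06]), 'position': array([ 0.20112349, -0.56529607,  0.23131066]), 'tool_rot': array([ 9.85434368e-01,  1.70056187e-01, -5.95514157e-06,  2.73627829e-06]), 'contact_force': array([-0.75514201,  0.27217082, -0.54064362]), 'wrist_torque': array([-0.03460347, -0.00349862, -0.0243265 ]), 'gripper_force': 0.0, 'grip_width': 1.0015693845153868} 0.0187
```

View pics/top0.png

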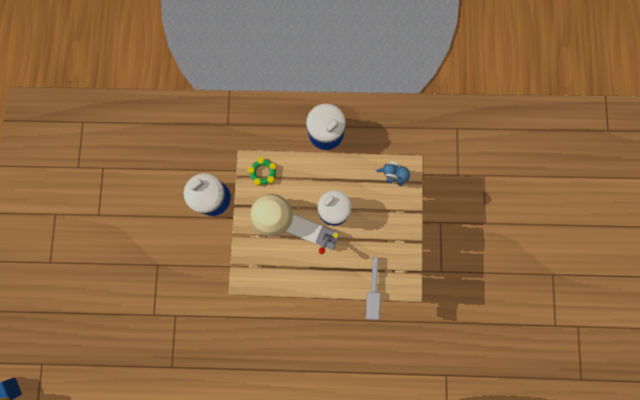

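View pics/scene0.png

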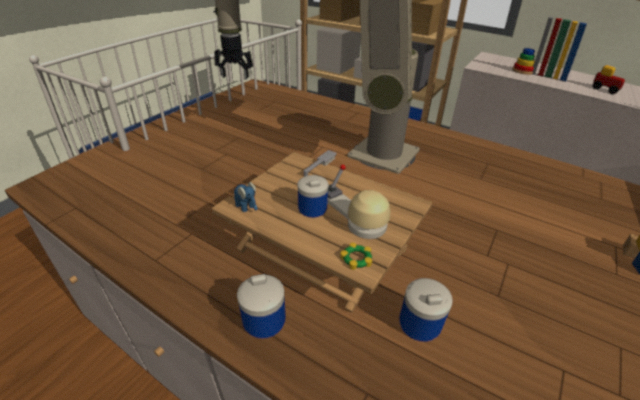

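The top view shows the cup at (334,207), the switch block at about (328,240), the knob at (322,251), the dome at (271,214), the elephant at (397,174) and the brush at (374,290). The two larger cups stand off the stool. I'll zoom in on the top view.

```bash
python3 - <<'E'
from h import *
im=cv2.imread("pics/top0.png");c=im[140:330,220:430]
cv2.imwrite("pics/topz.png",cv2.resize(c,None,fx=3.1,fy=3.1,interpolation=cv2.INTER_CUBIC))
E
```

```text
(no output)
```

View pics/topz.png

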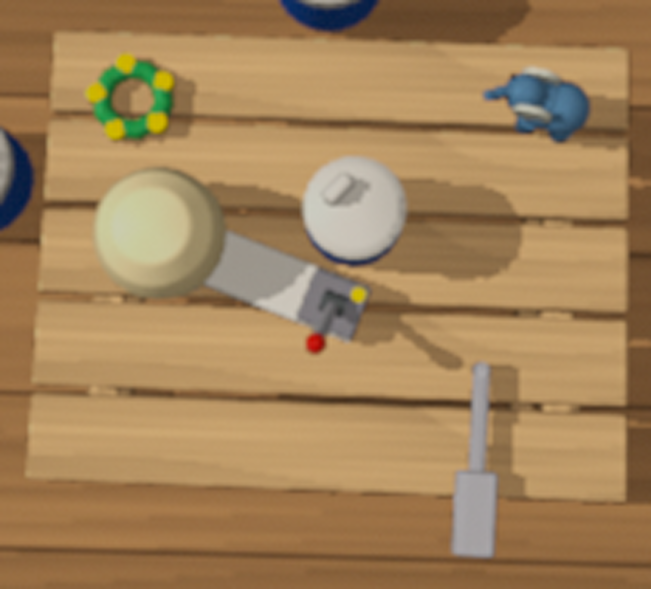

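Crop positions: knob (316,343), block centre (335,302), yellow dot (358,294), dome outline centre (159,232), cup lid (355,207), elephant (540,103), teether (132,97), brush from (482,365) to (473,555).

```bash
python3 - <<'E'
from h import *
o=lambda u,v:(220+u/3.1,140+v/3.1)
P={}
for n,u,v,z in(("knob",316,343,.239),("sw",335,302,.186),("dot",358,294,.186),("dome",159,232,.202),("lid",355,207,.237),("ele",540,103,.2),("tee",132,97,.168),("br0",482,365,.18),("br1",473,555,.18),("TL",55,33,.16),("TR",628,48,.16),("BR",626,499,.16),("BL",26,476,.16)):
    P[n]=px2w("top",o(u,v),z)[:2];print(n,np.round(P[n],3))
y=P["dome"]-P["sw"];print("lamp y len",np.linalg.norm(y),"angle of lamp y",np.degrees(np.arctan2(y[1],y[0])))
x=np.array([y[1],-y[0]])/np.linalg.norm(y);yy=y/np.linalg.norm(y)
for n in("knob","dot","lid","ele","br0","br1"): d=P[n]-P["sw"];print(n,"in lamp",np.round([d@x,d@yy],3))
print("stool",np.linalg.norm(P["TL"]-P["TR"]),np.linalg.norm(P["TL"]-P["BL"]))
# scene check
for n,z in(("knob",.239),("sw",.186),("lid",.24)): print(n,w2px("scene",[*P[n],z]))
E
```

```text
knob [0.524 0.097]
sw [0.555 0.085]
dot [0.561 0.068]
dome [0.602 0.213]
lid [0.618 0.072]
ele [ 0.702 -0.061]
tee [0.708 0.242]
br0 [ 0.512 -0.022]
br1 [ 0.379 -0.017]
TL [0.758 0.304]
TR [ 0.755 -0.134]
BR [ 0.419 -0.129]
BL [0.424 0.309]
lamp y len 0.13605226413508814 angle of lamp y 69.97567625084135
knob in lamp [-0.034  0.001]
dot in lamp [ 0.011 -0.013]
lid in lamp [0.064 0.01 ]
ele in lamp [ 0.188 -0.087]
br0 in lamp [-0.003 -0.115]
br1 in lamp [-0.131 -0.156]
stool 0.43809150195077523 0.33403270802002993
knob [[342.04611924 167.00267908]]
sw [[330.33969515 189.04348756]]
lid [[312.3499195  181.28151976]]
```

Lamp frame fits well: the switch is at (0.555, 0.085), its x axis points −20° in world, and the cup is at lamp (0.064, 0.010). The plan is to push with the fingers about 45 mm apart, just above the block, so they cradle the cup. I'll move to the hover point first.

```bash
python3 -m jog '[{"dz":-40,"gripper":0.06},{"dz":-80,"gripper":0.06},{"dx":562,"dy":-498,"dz":-110,"turn":40,"gripper":0.06},{"dx":562,"dy":-498,"dz":-110,"turn":40,"gripper":0.06},{"dx":562,"dy":-498,"dz":-110,"turn":40,"gripper":0.06},{"dx":562,"dy":-498,"dz":-110,"turn":40,"gripper":0.06},{"dx":562,"dy":-498,"dz":-110,"turn":40,"gripper":0.06},{"dx":562,"dy":-498,"dz":-110,"turn":40,"gripper":0.06},{"dx":562,"dy":-498,"dz":-110,"turn":40,"gripper":0.06},{"dx":562,"dy":-498,"dz":-110,"turn":40,"gripper":0.06}]'
cat >> h.py <<'E'
from scipy.spatial.transform import Rotation as Ro
SW=np.array([.555,.085]);A=np.radians(-20);LX=np.array([np.cos(A),np.sin(A)]);LY=np.array([-np.sin(A),np.cos(A)])
def go(lx,ly,z):
    o=r.get_obs();p=np.array(o["position"]);R=Ro.from_quat(o["tool_rot"]).as_matrix()
    w=np.array([*(SW+lx*LX+ly*LY),z]);d=R.T@(w-p)*1000
    a=np.degrees(np.arctan2(R[1,0],R[0,0]))
    print("t",o["time"],"pos",p.round(3),"lamp",((p[:2]-SW)@LX).round(4),((p[:2]-SW)@LY).round(4),"d mm",d.round(1),"turn",round(a+20,1),"grip",o["grip_width"],"F",np.round(o["contact_force"],1))
E
python3 -c "
from h import *
go(.005,.010,.33)"
```

```text
t 0.8 pos [ 0.201 -0.565  0.231] lamp -0.1101 -0.7321 d mm [ 561.6 -498.6  -98.7] turn 39.6 grip 1.0015693845153868 F [-0.8  0.3 -0.5]schema error: expected keys dx, dy, dz, turn, gripper
```

```bash
python3 -m jog '[{"dx":0,"dy":0,"dz":-40,"turn":0,"gripper":0.06},{"dx":0,"dy":0,"dz":-80,"turn":0,"gripper":0.06},{"dx":562,"dy":-498,"dz":-110,"turn":40,"gripper":0.06},{"dx":562,"dy":-498,"dz":-110,"turn":40,"gripper":0.06},{"dx":562,"dy":-498,"dz":-110,"turn":40,"gripper":0.06},{"dx":562,"dy":-498,"dz":-110,"turn":40,"gripper":0.06},{"dx":562,"dy":-498,"dz":-110,"turn":40,"gripper":0.06},{"dx":562,"dy":-498,"dz":-110,"turn":40,"gripper":0.06},{"dx":562,"dy":-498,"dz":-110,"turn":40,"gripper":0.06},{"dx":562,"dy":-498,"dz":-110,"turn":40,"gripper":0.06}]'
python3 -c "
from h import *
go(.005,.010,.34)"
```

```text
time: 1.63
position: [0.36, -0.2765, 0.3248]
tool_rot: [0.984, -0.178, 0.0, 0.0]
contact_force: [1.1, 0.1, -0.3]
grip_width: 0.53
gripper_force: 0.0
t 1.6333 pos [ 0.36  -0.276  0.325] lamp -0.0596 -0.4064 d mm [  61.1 -416.9  -15.3] turn -0.5 grip 0.5303936820710372 F [ 1.1  0.1 -0.3]
```

```bash
python3 -m jog '[{"dx":61,"dy":-417,"dz":-15,"turn":0,"gripper":0.06},{"dx":61,"dy":-417,"dz":-15,"turn":0,"gripper":0.06},{"dx":61,"dy":-417,"dz":-15,"turn":0,"gripper":0.06},{"dx":61,"dy":-417,"dz":-15,"turn":0,"gripper":0.06},{"dx":61,"dy":-417,"dz":-15,"turn":0,"gripper":0.06},{"dx":61,"dy":-417,"dz":-15,"turn":0,"gripper":0.06},{"dx":61,"dy":-417,"dz":-15,"turn":0,"gripper":0.06},{"dx":61,"dy":-417,"dz":-15,"turn":0,"gripper":0.06},{"dx":61,"dy":-417,"dz":-15,"turn":0,"gripper":0.06},{"dx":61,"dy":-417,"dz":-15,"turn":0,"gripper":0.06}]'
python3 -c "
from h import *
go(.005,.010,.34)"
```

```text
time: 2.47
position: [0.5604, 0.0891, 0.3395]
tool_rot: [0.984, -0.177, 0.0, -0.0]
contact_force: [0.7, -1.0, 0.1]
grip_width: 0.531
gripper_force: 0.0
t 2.4667 pos [0.56  0.089 0.339] lamp 0.0037 0.0057 d mm [ 1.3 -4.3 -0.5] turn -0.4 grip 0.5309575662216275 F [ 0.7 -1.   0.1]
```

```bash
python3 - <<'E'
from h import *
m=eyes.camera_model("wrist");im=eyes.capture("wrist")
go(.005,.010,.34)
for n,P in(("sw",[*SW,.186]),("knob",[*(SW-.032*LX),.239]),("cup",[*(SW+.064*LX+.010*LY),.24])):
    p=w2px("wrist",P,m)[0];print(n,p);cv2.drawMarker(im,tuple(int(i) for i in p),(255,0,255),0,10)
cv2.imwrite("pics/w1.png",im)
E
```

```text
t 2.5167 pos [0.562 0.095 0.338] lamp 0.0033 0.0121 d mm [ 1.7  2.1 -2. ] turn -0.2 grip 0.5318251302597411 F [-5.7  3.6 -1.4]
sw [326.9784989  185.89804546]
knob [328.05172415 240.19337684]
cup [313.96862139 118.12595839]
```

View pics/w1.png

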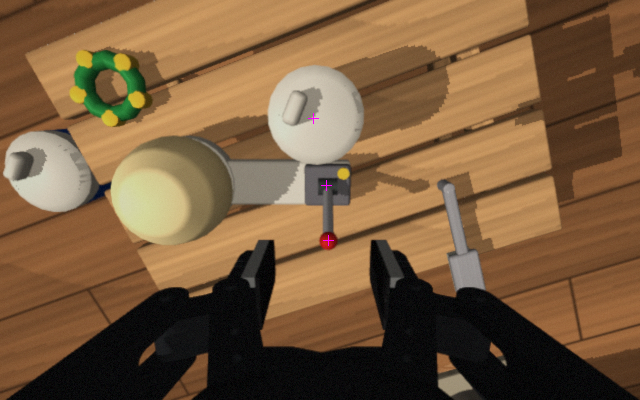

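The predicted points land on the block (327,186), the knob (328,240) and the lid (316,113), so the calibration holds. Next I'll descend.

```bash
python3 -m jog '[{"dx":0,"dy":0,"dz":40,"turn":0,"gripper":0.06},{"dx":0,"dy":0,"dz":80,"turn":0,"gripper":0.06},{"dx":0,"dy":0,"dz":110,"turn":0,"gripper":0.06},{"dx":0,"dy":0,"dz":125,"turn":0,"gripper":0.06},{"dx":0,"dy":0,"dz":135,"turn":0,"gripper":0.06},{"dx":0,"dy":0,"dz":142,"turn":0,"gripper":0.06},{"dx":0,"dy":0,"dz":146,"turn":0,"gripper":0.06},{"dx":0,"dy":0,"dz":149,"turn":0,"gripper":0.06},{"dx":0,"dy":0,"dz":149,"turn":0,"gripper":0.06},{"dx":0,"dy":0,"dz":149,"turn":0,"gripper":0.06}]'
python3 -c "
from h import *
go(.085,.009,.188)"
```

```text
time: 3.35
position: [0.5605, 0.0869, 0.1915]
tool_rot: [0.984, -0.177, 0.001, -0.0]
contact_force: [0.1, -0.1, 0.2]
grip_width: 0.533
gripper_force: 0.0
t 3.35 pos [0.561 0.087 0.192] lamp 0.0045 0.0036 d mm [80.4 -6.   3.7] turn -0.4 grip 0.5326890930513665 F [ 0.1 -0.1  0.2]
```

```bash
python3 -m jog '[{"dx":3,"dy":-5,"dz":2,"turn":0,"gripper":0.06},{"dx":8,"dy":-5,"dz":2,"turn":0,"gripper":0.06},{"dx":13,"dy":-5,"dz":2,"turn":0,"gripper":0.06},{"dx":17,"dy":-5,"dz":2,"turn":0,"gripper":0.06},{"dx":21,"dy":-5,"dz":2,"turn":0,"gripper":0.06},{"dx":25,"dy":-5,"dz":2,"turn":0,"gripper":0.06},{"dx":29,"dy":-5,"dz":2,"turn":0,"gripper":0.06},{"dx":33,"dy":-5,"dz":2,"turn":0,"gripper":0.06},{"dx":37,"dy":-5,"dz":2,"turn":0,"gripper":0.06},{"dx":40,"dy":-5,"dz":2,"turn":0,"gripper":0.06}]'
python3 - <<'E'
from h import *
go(.086,.009,.188)
im=eyes.capture("scene");cv2.imwrite("pics/s2.png",cv2.resize(im[120:280,200:440],None,fx=3,fy=3,interpolation=cv2.INTER_CUBIC))
E
```

```text
time: 4.18
position: [0.5994, 0.0774, 0.1882]
tool_rot: [0.984, -0.177, -0.0, 0.0]
contact_force: [-1.4, 0.6, 2.0]
grip_width: 0.53
gripper_force: 1.1
t 4.1833 pos [0.599 0.077 0.188] lamp 0.0443 0.008 d mm [41.7 -1.3  0.2] turn -0.4 grip 0.5304381470267644 F [-1.4  0.6  2. ]
```

View pics/s2.png

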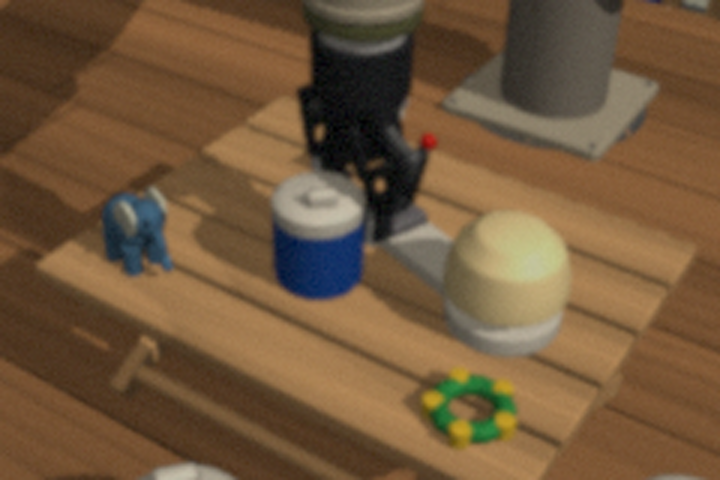

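The scene crop shows the cup at (318,235) being pushed upright, with both fingers behind it. The lever is still OFF, with the knob at (428,142). I'll continue another 42 mm.

```bash
python3 -m jog '[{"dx":4,"dy":0,"dz":0,"turn":0,"gripper":0.06},{"dx":9,"dy":0,"dz":0,"turn":0,"gripper":0.06},{"dx":14,"dy":0,"dz":0,"turn":0,"gripper":0.06},{"dx":19,"dy":0,"dz":0,"turn":0,"gripper":0.06},{"dx":24,"dy":0,"dz":0,"turn":0,"gripper":0.06},{"dx":29,"dy":0,"dz":0,"turn":0,"gripper":0.06},{"dx":34,"dy":0,"dz":0,"turn":0,"gripper":0.06},{"dx":38,"dy":0,"dz":0,"turn":0,"gripper":0.06},{"dx":41,"dy":0,"dz":0,"turn":0,"gripper":0.06},{"dx":41,"dy":0,"dz":0,"turn":0,"gripper":0.06}]'
python3 - <<'E'
from h import *
go(.06,.009,.188)
eyes.capture("top")
for d in eyes.cut_out("cup_center","top"):
    ys,xs=np.nonzero(d["region"]);p=px2w("top",[(xs.min()+xs.max())/2,(ys.min()+ys.max())/2],.225)[:2]
    print(round(d["confidence"],2),p.round(3),"lamp",((p-SW)@LX).round(3),((p-SW)@LY).round(3))
E
```

```text
time: 5.07
position: [0.6381, 0.063, 0.1882]
tool_rot: [0.984, -0.177, 0.0, 0.0]
contact_force: [-0.1, -0.4, 0.8]
grip_width: 0.532
gripper_force: 0.0
t 5.0667 pos [0.638 0.063 0.188] lamp 0.0856 0.0077 d mm [-25.6  -1.1   0.2] turn -0.4 grip 0.5323511453030848 F [-0.1 -0.4  0.8]
0.68 [0.817 0.096] lamp 0.242 0.1
0.63 [0.64  0.353] lamp -0.012 0.281
```

```bash
python3 -m jog '[{"dx":-10,"dy":0,"dz":0,"turn":0,"gripper":0.06},{"dx":-25,"dy":0,"dz":0,"turn":0,"gripper":0.06},{"dx":-30,"dy":0,"dz":-20,"turn":0,"gripper":0.06},{"dx":-30,"dy":0,"dz":-60,"turn":0,"gripper":0.06},{"dx":-30,"dy":0,"dz":-100,"turn":0,"gripper":0.06},{"dx":-50,"dy":4,"dz":-115,"turn":0,"gripper":-1},{"dx":-90,"dy":8,"dz":-115,"turn":0,"gripper":-1},{"dx":-130,"dy":8,"dz":-115,"turn":0,"gripper":-1},{"dx":-160,"dy":8,"dz":-115,"turn":0,"gripper":-1},{"dx":-160,"dy":8,"dz":-115,"turn":0,"gripper":-1}]'
python3 - <<'E'
from h import *
go(-.075,0,.217)
im=eyes.capture("top");cv2.imwrite("pics/t3.png",cv2.resize(im[140:330,220:430],None,fx=3.1,fy=3.1,interpolation=cv2.INTER_CUBIC))
for d in eyes.cut_out("cup_center","top"):
    ys,xs=np.nonzero(d["region"]);p=px2w("top",[(xs.min()+xs.max())/2,(ys.min()+ys.max())/2],.225)[:2]
    print(round(d["confidence"],2),p.round(3),"lamp",((p-SW)@LX).round(3),((p-SW)@LY).round(3))
E
```

```text
time: 6.0
position: [0.4808, 0.1133, 0.3037]
tool_rot: [0.984, -0.176, -0.0, -0.0]
contact_force: [0.6, 0.3, -1.5]
grip_width: 0.0
gripper_force: 0.0
t 6.0 pos [0.481 0.113 0.304] lamp -0.0794 0.0013 d mm [ 4.5  1.3 86.7] turn -0.3 grip 0.0001291560135114819 F [ 0.6  0.3 -1.5]
0.67 [0.801 0.097] lamp 0.227 0.095
0.61 [0.64  0.353] lamp -0.012 0.281
0.58 [0.671 0.052] lamp 0.12 0.009
```

View pics/t3.png

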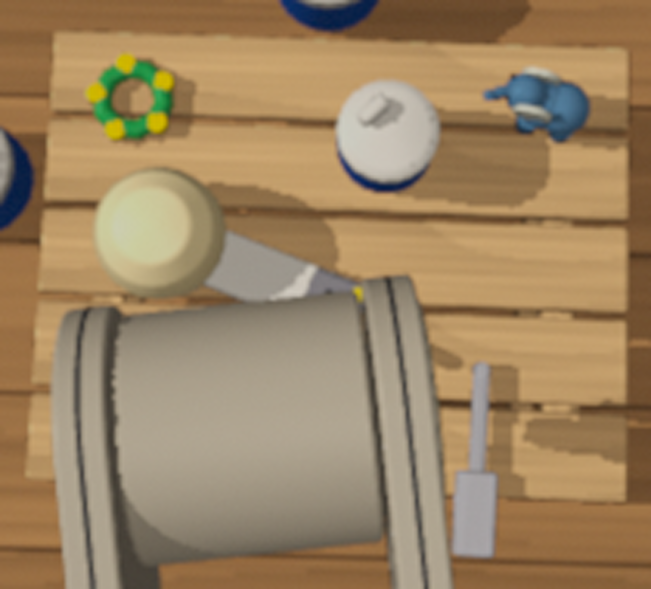

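The cup stands upright at (388,131), about 12 cm from the switch, and the bystanders haven't moved. Next I'll lower the shut fingers behind the knob.

```bash
python3 -m jog '[{"dx":0,"dy":0,"dz":30,"turn":0,"gripper":-1},{"dx":0,"dy":0,"dz":60,"turn":0,"gripper":-1},{"dx":0,"dy":0,"dz":78,"turn":0,"gripper":-1},{"dx":3,"dy":0,"dz":86,"turn":0,"gripper":-1},{"dx":9,"dy":0,"dz":86,"turn":0,"gripper":-1},{"dx":15,"dy":0,"dz":86,"turn":0,"gripper":-1},{"dx":21,"dy":0,"dz":86,"turn":0,"gripper":-1},{"dx":27,"dy":0,"dz":86,"turn":0,"gripper":-1},{"dx":33,"dy":0,"dz":86,"turn":0,"gripper":-1},{"dx":39,"dy":0,"dz":86,"turn":0,"gripper":-1}]'
python3 -c "
from h import *
go(0,0,.217)"
```

```text
time: 6.93
position: [0.5224, 0.0979, 0.2184]
tool_rot: [0.984, -0.177, 0.001, -0.0]
contact_force: [-2.4, 0.9, 2.0]
grip_width: -0.002
gripper_force: 1.2
t 6.9333 pos [0.522 0.098 0.218] lamp -0.035 0.001 d mm [35.   0.7  1.4] turn -0.4 grip -0.0017000528974908521 F [-2.4  0.9  2. ]
```

```bash
python3 -m jog '[{"dx":6,"dy":0,"dz":0,"turn":0,"gripper":-1},{"dx":12,"dy":0,"dz":0,"turn":0,"gripper":-1},{"dx":18,"dy":0,"dz":0,"turn":0,"gripper":-1},{"dx":24,"dy":0,"dz":0,"turn":0,"gripper":-1},{"dx":30,"dy":0,"dz":0,"turn":0,"gripper":-1},{"dx":34,"dy":0,"dz":0,"turn":0,"gripper":-1},{"dx":34,"dy":0,"dz":0,"turn":0,"gripper":-1},{"dx":20,"dy":0,"dz":0,"turn":0,"gripper":-1},{"dx":0,"dy":0,"dz":0,"turn":0,"gripper":-1},{"dx":-25,"dy":0,"dz":0,"turn":0,"gripper":-1}]'
python3 -m jog '[{"dx":-5,"dy":0,"dz":-40,"turn":0,"gripper":-1},{"dx":-5,"dy":0,"dz":-80,"turn":0,"gripper":-1},{"dx":-35,"dy":0,"dz":-100,"turn":0,"gripper":-1},{"dx":-70,"dy":0,"dz":-100,"turn":0,"gripper":-1},{"dx":-70,"dy":0,"dz":-100,"turn":0,"gripper":-1},{"dx":-70,"dy":0,"dz":-100,"turn":0,"gripper":-1},{"dx":-70,"dy":0,"dz":-100,"turn":0,"gripper":-1},{"dx":-70,"dy":0,"dz":-100,"turn":0,"gripper":-1},{"dx":-70,"dy":0,"dz":-100,"turn":0,"gripper":-1},{"dx":-70,"dy":0,"dz":-100,"turn":0,"gripper":-1}]'
python3 - <<'E'
from h import *
go(0,0,.217)
a=eyes.capture("scene")[120:280,200:440];b=eyes.capture("wrist")
cv2.imwrite("pics/f.png",np.vstack([cv2.resize(a,(450,300)),cv2.resize(b,(450,281))]))
print(w2px("wrist",[*(SW+.032*LX),.239])*450/640+[0,300])
E
```

```text
time: 7.77
position: [0.4976, 0.1065, 0.217]
tool_rot: [0.984, -0.178, -0.0, 0.0]
contact_force: [0.3, 0.4, 0.3]
grip_width: 0.003
gripper_force: 0.0
time: 8.6
position: [0.4325, 0.1308, 0.3166]
tool_rot: [0.984, -0.178, -0.001, 0.0]
contact_force: [-0.1, 0.9, 0.0]
grip_width: -0.001
gripper_force: 0.0
t 8.6 pos [0.433 0.131 0.317] lamp -0.1307 0.0012 d mm [1.309e+02 1.000e-01 9.950e+01] turn -0.5 grip -0.0012746798203582984 F [-0.1  0.9  0. ]
[[224.89317903 251.93036447]]
```

View pics/f.png

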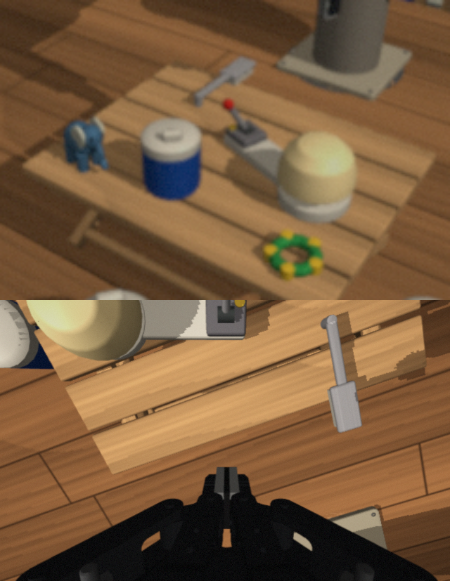

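The knob now shows at (229,104) in the scene half, leaning over the yellow dot. The cup is upright at (171,157). I'll compare the knob's position with the ON projection, then hand in.

```bash
python3 - <<'E'
from h import *
p=w2px("scene",[*(SW+.032*LX),.239])[0];print(p, "seen 322,175.5; OFF",w2px("scene",[*(SW-.032*LX),.239])[0])
if np.hypot(*(p-[322.1,175.5]))<6: print(job.finish_job())
E
```

```text
[320.76821713 175.37953235] seen 322,175.5; OFF [341.40927148 167.07755619]
the job is handed in; nothing more can be done
None
```

The job is handed in: the cup was pushed upright to about 12 cm from the switch (centre to centre) and the lever has snapped to ON. The elephant, teether and hairbrush look unmoved in the camera pictures. The hand-in call gave no verdict.

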